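Rack the tested specimens in reverse order

TASK

Move the four mounted specimens from the grey nests on the tray into the four pockets of the wooden storage rack, in reverse order, so that the re-check runs from the other end: the leftmost specimen (as seen from the robot) goes into the rightmost pocket, the next into the pocket beside it, and so on to the rightmost specimen in the leftmost pocket. Set each one down upright, fully seated on the floor of its pocket, never tip one over, and let go of them all.

Things in the scene. Friction and masses are not known exactly. Their poses are not given: they have to be found in the camera images.
- tray: Fixed aluminium tray, 68 (x) x 266 (y) mm on rubber feet; floor 8 mm above the bench, rims 11 mm along the sides and 14 mm at the ends. Carries four square grey nests in a row along its y axis, at y = +96, +32, -32, -96 mm. Origin: below its centre, at bench level; y points to the robot's left (turned at most 0.13 rad). Stands nearer to the robot than the rack, or farther.
- nest_a: One of four equal nests on the tray, fixed: square grey plastic block 58 x 58 x 8 mm with a round recess, diameter 39 mm, 4 mm deep. Its place in the row differs from start to start. Origin: centre of its underside, 8 mm above the bench (its top: 16 mm); axes parallel to the tray's. specimen_a stands in it at the start.
- nest_b: One of four equal nests on the tray, fixed: square grey plastic block 58 x 58 x 8 mm with a round recess, diameter 39 mm, 4 mm deep. Its place in the row differs from start to start. Origin: centre of its underside, 8 mm above the bench (its top: 16 mm); axes parallel to the tray's. specimen_b stands in it at the start.
- nest_c: One of four equal nests on the tray, fixed: square grey plastic block 58 x 58 x 8 mm with a round recess, diameter 39 mm, 4 mm deep. Its place in the row differs from start to start. Origin: centre of its underside, 8 mm above the bench (its top: 16 mm); axes parallel to the tray's. specimen_c stands in it at the start.
- nest_d: One of four equal nests on the tray, fixed: square grey plastic block 58 x 58 x 8 mm with a round recess, diameter 39 mm, 4 mm deep. Its place in the row differs from start to start. Origin: centre of its underside, 8 mm above the bench (its top: 16 mm); axes parallel to the tray's. specimen_d stands in it at the start.
- specimen_a: Mounted specimen, loose, about 35 g: upright cylinder of black resin, with a bright round metal face set in the top, diameter 30, height 17 mm. Origin: centre of its underside (12 mm above the bench at the start), z up; its turn about z is random and does not matter. Starts in nest_a, standing 13 mm or more above the nest's top: grasp it by its rim.
- specimen_b: Mounted specimen, loose, about 35 g: upright cylinder of black resin, with a bright oblong metal face set in the top, diameter 32, height 17 mm. Origin: centre of its underside (12 mm above the bench at the start), z up; its turn about z is random and does not matter. Starts in nest_b, standing 13 mm or more above the nest's top: grasp it by its rim.
- specimen_c: Mounted specimen, loose, about 35 g: upright cylinder of dark brown resin, with a bright oblong metal face set in the top, diameter 32, height 21 mm. Origin: centre of its underside (12 mm above the bench at the start), z up; its turn about z is random and does not matter. Starts in nest_c, standing 13 mm or more above the nest's top: grasp it by its rim.
- specimen_d: Mounted specimen, loose, about 35 g: upright cylinder of cream resin, with a bright round metal face set in the top, diameter 30, height 19 mm. Origin: centre of its underside (12 mm above the bench at the start), z up; its turn about z is random and does not matter. Starts in nest_d, standing 13 mm or more above the nest's top: grasp it by its rim.
- rack: Fixed storage rack, empty at the start: one solid light wooden bar 62 (x) x 262 (y) x 12 mm on rubber feet, top 16 mm above the bench, with four equal round pockets, diameter 44 mm, 5 mm deep (floor 11 mm above the bench), in a row at y = +96, +32, -32, -96 mm. Origin: below its centre, at bench level; y points to the robot's left (turned at most 0.13 rad).
Things that resemble listed ones, but are neither listed nor needed, are in the scene too. What is shaped like the specimen_c but orange is not meant.

How it is judged (in metres and radians):
At the end, for the whole second after the job is handed in: Each specimen is in the rack in the mirror-image place of its nest (leftmost nest to rightmost pocket, and so on), within 9 mm of the pocket's centre along each rack axis, its underside within 3 mm of the pocket floor's height, upright within 0.1 rad, at rest and released (((y of nest_a in the frame of tray between 0.076 and 0.116 m and y of specimen_a in the frame of rack between -0.105 and -0.087 m) or (y of nest_a in the frame of tray between 0.012 and 0.052 m and y of specimen_a in the frame of rack between -0.041 and -0.023 m) or (y of nest_a in the frame of tray between -0.052 and -0.012 m and y of specimen_a in the frame of rack between 0.023 and 0.041 m) or (y of nest_a in the frame of tray between -0.116 and -0.076 m and y of specimen_a in the frame of rack between 0.087 and 0.105 m)) and x of specimen_a in the frame of rack between -0.009 and 0.009 m and z of specimen_a in the frame of rack between 0.008 and 0.014 m and angle between each of specimen_a, specimen_b, specimen_c, specimen_d's own z axis and vertical below 0.1 rad and linear speed of each of specimen_a, specimen_b, specimen_c, specimen_d below 0.02 m/s and ((y of nest_b in the frame of tray between 0.076 and 0.116 m and y of specimen_b in the frame of rack between -0.105 and -0.087 m) or (y of nest_b in the frame of tray between 0.012 and 0.052 m and y of specimen_b in the frame of rack between -0.041 and -0.023 m) or (y of nest_b in the frame of tray between -0.052 and -0.012 m and y of specimen_b in the frame of rack between 0.023 and 0.041 m) or (y of nest_b in the frame of tray between -0.116 and -0.076 m and y of specimen_b in the frame of rack between 0.087 and 0.105 m)) and x of specimen_b in the frame of rack between -0.009 and 0.009 m and z of specimen_b in the frame of rack between 0.008 and 0.014 m and ((y of nest_c in the frame of tray between 0.076 and 0.116 m and y of specimen_c in the frame of rack between -0.105 and -0.087 m) or (y of nest_c in the frame of tray between 0.012 and 0.052 m and y of specimen_c in the frame of rack between -0.041 and -0.023 m) or (y of nest_c in the frame of tray between -0.052 and -0.012 m and y of specimen_c in the frame of rack between 0.023 and 0.041 m) or (y of nest_c in the frame of tray between -0.116 and -0.076 m and y of specimen_c in the frame of rack between 0.087 and 0.105 m)) and x of specimen_c in the frame of rack between -0.009 and 0.009 m and z of specimen_c in the frame of rack between 0.008 and 0.014 m and ((y of nest_d in the frame of tray between 0.076 and 0.116 m and y of specimen_d in the frame of rack between -0.105 and -0.087 m) or (y of nest_d in the frame of tray between 0.012 and 0.052 m and y of specimen_d in the frame of rack between -0.041 and -0.023 m) or (y of nest_d in the frame of tray between -0.052 and -0.012 m and y of specimen_d in the frame of rack between 0.023 and 0.041 m) or (y of nest_d in the frame of tray between -0.116 and -0.076 m and y of specimen_d in the frame of rack between 0.087 and 0.105 m)) and x of specimen_d in the frame of rack between -0.009 and 0.009 m and z of specimen_d in the frame of rack between 0.008 and 0.014 m); the robot touches nothing.
It fails at once if a specimen is tipped over (leans more than 0.7 rad) (angle between any of specimen_a, specimen_b, specimen_c, specimen_d's own z axis and vertical above 0.7 rad).
It also fails if it takes over 80 s, if anything falls off the work surface, if the arm or the gripper's body presses on something with over 40 N, if the wrist force passes 120 N, or if a joint passes its speed limit or range.

ROBOT

A 6-joint arm with a two-finger parallel gripper is mounted at the origin on a cart in front of the work surface, level with it; the furniture and walls round the work are solid. World frame = base frame: x ahead of the robot, y to its left, z up, the work surface at z = 0. Lengths are in mm, angles in degrees, forces in N, time in s.
With the tool pointing down it reaches from about 400 to 925 mm from the base axis. Payload 3.4 kg.
Tool frame: the origin (TCP) lies midway between the tips of the shut fingers; the grasp point (between the pads) lies arm.tcp_to_grasp behind it (arm.tcp_to_grasp is the distance from the TCP to the grasp point, in mm); x points along the fingers, z is the direction in which the jaws open and shut, and the axes are right-handed (so a half turn about x gives the same grasp; the last joint's range is limited). The gripper opens to 85 mm and grips with 20 to 120 N. Pads are 22 mm wide; open, the fingers measure 114 mm over their backs; the gripper's body (76 mm by 85 mm) begins 54 mm behind the grasp point. The pads swing forward as they close: fully open they stand 13 mm farther back than shut.
Start: joints at [61.965, 17.578, 86.31, -0, 76.112, -4.211], TCP at [232.278, 526.002, 231.305] pointing down, gripper open.
Joint ranges: [-179.03, 179.03], [-60, 130.46], [8.19, 133.38], [-81.62, 261.62], [5.75, 156.47], [-153.77, 153.77]. Speed limits (degrees/s): [147.25, 147.25, 180, 180, 180, 180].

INTERFACE

Orientations are given as a 3x3 rotation matrix whose columns are the frame's x, y, z axes.
In Python, from cell import arm gives the robot as it stands.
- The arm moves only by the shell command python3 -m crank 'ROWS' [FORCE]. ROWS is JSON, a list that holds one entry, the list of rows, each a list of 5 numbers: the finger opening in mm, from 0 to 85.4, then the shift along the world's x, y, z scaled (see below), then the turn about the world's z scaled (see below). A call has exactly 10 rows; each row shifts and turns the pose as measured when the row begins; what a row does not reach is not made up. The controller multiplies each number of a shift by 0.04 m and each number of a turn by 0.1 rad. A row lasts 1/10 s, in which the tool goes at most 50 mm and 8.59 degrees, less where a joint would pass 70% of its speed; a pose out of reach is approached as far as the arm can. A call with a number of a shift or a turn outside -1 to 1 is refused whole. A call with a gripper value outside its range is refused whole. The fingers move at their own pace and stop on an object; FORCE is the grip in N (left out, the last holds). Time passes only in rows, so rows that do not move let the fingers close, or fill a call up. It gives the time, the measured TCP pose, the force and the opening at its end, in the units of the state.
- arm.get_obs(): the state, without advancing time (a new reading comes with each control period).
- arm.read_camera(name): name is "scene" or "top" or "wrist"; returns a dict with "frame" (384x512x3 uint8, red, green, blue), "depth" (384x512 float32, mm along the optical axis (not along the pixel's ray), 0 where there is no reading), "fx", "fy", "cx", "cy" (pixels), "R" (3x3) and "t" (3): a world point X has camera coordinates R X + t. Camera axes: x right, y down, z forward; pixel columns grow to the right and rows downward; lengths in mm; the calibration is good to about 2 mm. The wrist camera is an equidistant fisheye: a pixel r from the principal point sees the ray r / f radians off the axis. A picture is of the moment at which its call begins.
- arm.hand_in(): hands the job in, once; it reports no verdict.
Trained networks look in a picture, given as the dict that the camera call returned (one of the last four; its "shot" number tells which), for a name from the list of things; names that differ only in an ending like _2 or _b are one class to them, and where a whole thing is asked for, a point or a joint stands for the part that bears it (a point fixed in the world has none). Each returns a list of dicts, best first, with "p" (0 to 1); they miss things now and then, are a little off and sometimes report something else, mostly with a low value. They report only what shows in the picture. A call takes as long as a camera call. They do not tell look-alikes from the thing itself.
- arm.spot_in(target, picture): "bbox" ([left, top, width, height] in pixels, round what is visible of it).
- arm.regions_of(target, picture): "pixels" (384x512 bool, what is visible of it) and "bbox" ([left, top, width, height] in pixels, round what is visible of it).
The state is a dict: "t": time; "q": joint angles; "qd": joint speeds; "joint_efforts": joint torques, N m; "position": TCP position; "ee_rot": TCP orientation; "force": force on the tool from outside, world axes, zero at the start; "ft_torque": the same for the moment, N m; "finger_gap": opening from 0.0 (shut) to 1.0 (fully open).
Only numpy, scipy, OpenCV 4.12 (cv2) and the standard library are available. Lean on these libraries where they do the work, as an engineer would, in place of code of your own. Each camera call takes 0.05 s, during which the arm holds its last target. There are 200 camera calls.

## Working session

There is one attempt and no reset: what is moved stays moved. The work goes in short steps, Python scripts to look and compute and a shell command to move; the robot and the scene stay as the last step left them, time stands still between calls to the robot, and variables do not carry over. Pictures are saved under pics/ and viewed, about 12 in all and at most 16, crops included, and the job is handed in when it is done.

```bash
mkdir -p pics; ls; python3 - <<'E'
from cell import arm
import cv2,numpy as np,pickle
o=arm.get_obs();print(o['t'],o['position'],o['ee_rot'],o['finger_gap'],arm.tcp_to_grasp)
ims=[]
P={}
for n in ("top","scene"):
    p=arm.read_camera(n);P[n]=p;ims.append(p["frame"])
    for t in ("tray","rack","specimen_a","specimen_b","specimen_c","specimen_d"):
        print(n,t,[(r["bbox"],round(r["p"],2)) for r in arm.spot_in(t,p)][:6])
pickle.dump(P,open("P.pkl","wb"))
cv2.imwrite("pics/top.png",cv2.resize(ims[0],(800,600))[:,:,::-1]);cv2.imwrite("pics/scene.png",ims[1][:,:,::-1])
E
```

```text
pics
0.0 [231.95558814 525.38236346 230.39671261] [[-9.52373351e-04 -9.14788727e-01  4.03931526e-01]
 [-1.79490004e-03  4.03932623e-01  9.14786978e-01]
 [-9.99997936e-01  1.46202027e-04 -2.02664899e-03]] 0.9991231513776999 18.700000000000003
top tray [([192.9, 202.2, 113.8, 31.1], 0.63)]
top rack [([217.7, 131.9, 107.5, 30.3], 0.86)]
top specimen_a [([243.9, 244.7, 15.9, 18.3], 0.74), ([254.5, 211.5, 13.0, 15.0], 0.67), ([183.1, 256.3, 14.4, 12.2], 0.67), ([213.4, 248.2, 17.2, 14.9], 0.55), ([229.9, 205.5, 13.8, 17.9], 0.52), ([281.6, 215.0, 12.0, 10.6], 0.48)]
top specimen_b [([243.9, 244.7, 15.9, 18.3], 0.74), ([254.5, 211.5, 13.0, 15.0], 0.67), ([183.1, 256.3, 14.4, 12.2], 0.67), ([213.4, 248.2, 17.2, 14.9], 0.55), ([229.9, 205.5, 13.8, 17.9], 0.52), ([281.6, 215.0, 12.0, 10.6], 0.48)]
top specimen_c [([243.9, 244.7, 15.9, 18.3], 0.74), ([254.5, 211.5, 13.0, 15.0], 0.67), ([183.1, 256.3, 14.4, 12.2], 0.67), ([213.4, 248.2, 17.2, 14.9], 0.55), ([229.9, 205.5, 13.8, 17.9], 0.52), ([281.6, 215.0, 12.0, 10.6], 0.48)]
top specimen_d [([243.9, 244.7, 15.9, 18.3], 0.74), ([254.5, 211.5, 
[... 529 characters left out ...]
]
scene specimen_b [([243.6, 267.6, 14.3, 21.7], 0.83), ([273.0, 250.8, 19.0, 17.7], 0.8), ([257.2, 210.1, 15.1, 20.8], 0.78), ([200.3, 237.9, 17.4, 16.2], 0.78), ([207.4, 290.7, 19.4, 18.2], 0.76), ([282.9, 202.3, 13.7, 15.5], 0.65)]
scene specimen_c [([243.6, 267.6, 14.3, 21.7], 0.83), ([273.0, 250.8, 19.0, 17.7], 0.8), ([257.2, 210.1, 15.1, 20.8], 0.78), ([200.3, 237.9, 17.4, 16.2], 0.78), ([207.4, 290.7, 19.4, 18.2], 0.76), ([282.9, 202.3, 13.7, 15.5], 0.65)]
scene specimen_d [([243.6, 267.6, 14.3, 21.7], 0.83), ([273.0, 250.8, 19.0, 17.7], 0.8), ([257.2, 210.1, 15.1, 20.8], 0.78), ([200.3, 237.9, 17.4, 16.2], 0.78), ([207.4, 290.7, 19.4, 18.2], 0.76), ([282.9, 202.3, 13.7, 15.5], 0.65)]
```

```bash
python3 - <<'E'
import pickle,cv2
P=pickle.load(open("P.pkl","rb"))
f=P["top"]["frame"][110:290,160:400];cv2.imwrite("pics/topc.png",cv2.resize(f,(800,600),interpolation=cv2.INTER_CUBIC)[:,:,::-1])
p=P["top"];print(p["R"],p["t"],p["fx"])
def w(u,v,z):
    import numpy as np
    R,t=np.array(p["R"]),np.array(p["t"]);d=R.T@[(u-p["cx"])/p["fx"],(v-p["cy"])/p["fy"],1];c=-R.T@t
    return (c+d*(z-c[2])/d[2]).round(1)
for b in ([192.9, 202.2, 113.8, 31.1],[217.7, 131.9, 107.5, 30.3]):print(w(b[0]+b[2]/2,b[1]+b[3]/2,16))
E
```

```text
[[-0.01470309 -0.99987518 -0.00578356]
 [-0.99087587  0.01534528 -0.13390117]
 [ 0.13397321  0.00376203 -0.99097781]] [-47.51246508 511.61706309 840.06905373] 377.9762941836324
[449.8 -29.4  16. ]
[618.5 -83.2  16. ]
```

View pics/topc.png

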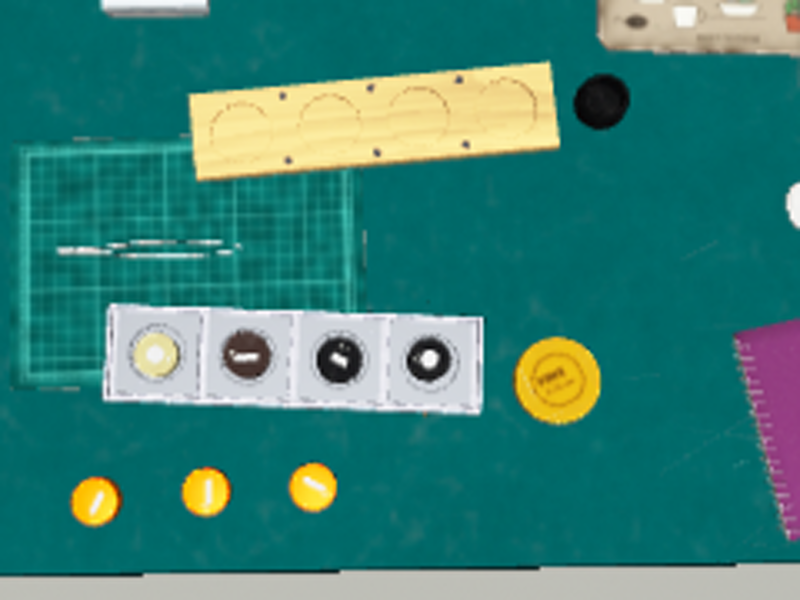

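View pics/scene.png

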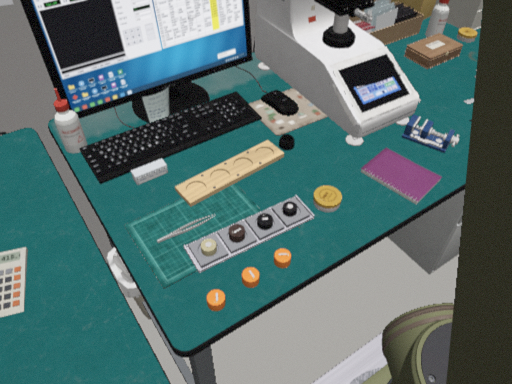

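Left to right on the tray, in the top crop: cream round d (155,354), brown oblong c (246,354), black oblong b (340,358), black round a (429,358). Things that could be confused with them are the three orange discs at (95,500), (206,491) and (313,487), and the black cap at (601,100). The orange discs and the cap are not wanted. The rack pockets are at about (240,130), (330,120), (418,112) and (507,105). So d goes to the rightmost pocket, c to the next, then b, then a to the leftmost.

```bash
cat > h.py <<'E'
from cell import arm
import cv2,numpy as np
def w(p,u,v,z):
    R,t=np.array(p["R"]),np.array(p["t"]);x,y=(u-p["cx"])/p["fx"],(v-p["cy"])/p["fy"]
    d=np.array([x,y,1.])
    if p.get("fish"):
        r=np.hypot(x,y);d=np.array([x/r*np.sin(r),y/r*np.sin(r),np.cos(r)]) if r>0 else np.array([0,0,1.])
    d=R.T@d;c=-R.T@t
    return (c+d*(z-c[2])/d[2])[:2]
def rect(p,m,z):
    c=max(cv2.findContours(m.astype(np.uint8),0,cv2.CHAIN_APPROX_NONE)[0],key=cv2.contourArea)[:,0]
    q=np.array([w(p,u,v,z) for u,v in c],np.float32)
    return cv2.minAreaRect(q)
E
python3 - <<'E'
from h import *
p=arm.read_camera("top")
for t,z in (("tray",14),("rack",16)):
    r=arm.regions_of(t,p)[0];print(t,rect(p,r["pixels"],z))
for r in arm.regions_of("specimen_a",p)[:9]:
    v,u=np.nonzero(r["pixels"]);c=p["frame"][v,u].mean(0).round();print(w(p,u.mean(),v.mean(),27).round(1),c,round(r["p"],2),len(u))
o=arm.get_obs();print(o["position"],o["q"])
E
```

```text
tray ((452.2043151855469, -7.722988128662109), (63.10512161254883, 65.67143249511719), 89.14823913574219)
rack ((621.6241455078125, -84.043212890625), (66.18812561035156, 262.01947021484375), 4.599325180053711)
[453.3   7.1] [96. 81. 78.] 0.7 144
[449.5 -55.3] [58. 58. 60.] 0.57 141
[356.  110.4] [233. 184.  41.] 0.51 174
[454.   68.9] [224. 218. 173.] 0.49 122
[361.4  35.1] [242. 198.  51.] 0.49 161
[362.7 -37.3] [253. 218.  65.] 0.46 124
[232.29988797 525.99417246 231.32436504] [ 6.19634813e+01  1.75763960e+01  8.63103690e+01 -6.05417174e-04
  7.61111858e+01 -4.21257051e+00]
```

```bash
python3 -m crank '[[[85,0.4,-1,0,-0.9],[85,0.4,-1,0,-0.9],[85,0.4,-1,0,-0.9],[85,0.4,-1,0,-0.9],[85,0.4,-1,0,-0.9],[85,0.4,-1,0,-0.9],[85,0.4,-1,0,-0.9],[85,0.4,-1,0,-0.9],[85,0.4,-1,0,-0.9],[85,0.4,-1,0,-0.9]]]' 40
```

```text
t: 1.9
position: [395.2, 118.3, 232.7]
ee_rot: [[0.01, -0.229, 0.973], [0.003, 0.974, 0.229], [-1.0, 0.0, 0.011]]
force: [0.8, 0.4, 0.3]
finger_gap: 0.998
```

```bash
python3 -m crank '[[[85,0.35,-0.9,0,-0.53],[85,0.35,-0.9,0,-0.53],[85,0.35,-0.9,0,-0.53],[85,0.35,-0.9,0,-0.53],[85,0.2,-0.2,0,-0.53],[85,0,0,0,0],[85,0,0,0,0],[85,0,0,0,0],[85,0,0,0,0],[85,0,0,0,0]]]'; python3 - <<'E'
from h import *
p=arm.read_camera("wrist");cv2.imwrite("pics/w1.png",p["frame"][:,:,::-1])
R=np.array(p["R"]);print("cam",-R.T@p["t"],R[2],p["fx"])
p["fish"]=1
for t,z in (("tray",14),("rack",16)):
    for r in arm.regions_of(t,p)[:1]:print(t,r["p"],r["bbox"],rect(p,r["pixels"],z))
for r in arm.regions_of("specimen_a",p)[:9]:
    v,u=np.nonzero(r["pixels"]);c=p["frame"][v,u].mean(0).round();print(w(p,u.mean(),v.mean(),27).round(1),u.mean(),v.mean(),c,round(r["p"],2),len(u))
for r in arm.regions_of("nest_a",p)[:9]:
    v,u=np.nonzero(r["pixels"]);print("nest",r["bbox"],round(r["p"],2),[np.round(x,1) for x in rect(p,r["pixels"],16)])
E
```

```text
t: 2.9
position: [461.7, -43.8, 234.4]
ee_rot: [[0.016, 0.05, 0.999], [-0.001, 0.999, -0.05], [-1.0, -0.001, 0.016]]
force: [0.0, 0.1, -1.4]
finger_gap: 0.995
cam [463.09168606  30.44171645 376.12901683] [ 1.35169016e-04 -2.95134305e-01 -9.55455768e-01] 297.3186396354542
tray 0.72 [211.7, 43.6, 60.1, 206.0] ((449.63909912109375, -24.9674072265625), (265.0684509277344, 68.28195190429688), 87.2187271118164)
[362.8  36.3] 165.88942307692307 106.06089743589743 [232. 195. 111.] 0.97 624
[357.8 109.2] 158.46818923327896 47.33442088091354 [227. 184. 103.] 0.96 613
[364.9 -34.2] 172.9644128113879 163.5409252669039 [234. 193. 110.] 0.82 562
[452.7  69.2] 239.76363636363635 71.94545454545455 [236. 230. 199.] 0.8 550
[448.  -56.4] 241.71880199667223 177.2712146422629 [88. 89. 91.] 0.79 601
[ 447.4 -116.9] 244.22453222453223 223.47193347193348 [96. 98. 99.] 0.76 481
[451.7   6.8] 241.77364864864865 124.85472972972973 [121. 110. 108.] 0.68 592
nest [223.0, 200.4, 43.5, 41.2] 0.85 [array([ 444.6, -119.5]), array([58.5, 59.2]), np.float64(87.0)]
nest [215.8, 147.5, 50.0, 51.3] 0.85 [array([448.1, -56.7]), array([61.9, 59.9]), np.float64(87.0)]
nest [214.1, 48.4, 54.5, 51.3] 0.8 [array([454.9,  70.5]), array([58.8, 59.6]), np.float64(87.3)]
nest [221.1, 98.3, 44.8, 49.2] 0.67 [array([451.1,   6.5]), array([57.5, 57.4]), np.float64(86.7)]
```

View pics/w1.png

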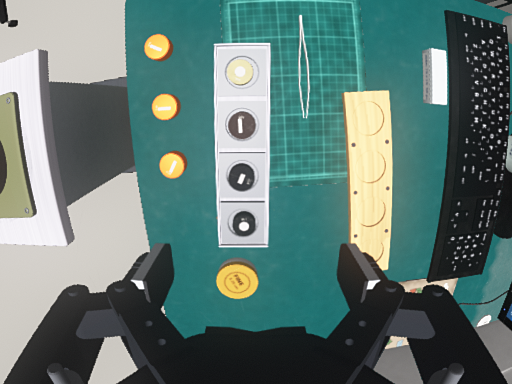

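The wrist view confirms the order: d (240,72), c (242,125), b (242,177), a (244,223). The orange discs are on the left and the rack is on the right. Wrist and top positions agree to about 2 mm. I'll start with a.

```bash
python3 -m crank '[[[60,-0.06,-0.3,-0.75,0],[60,-0.06,-0.3,-0.75,0],[60,-0.06,-0.3,-0.75,0],[60,-0.06,-0.3,-0.75,0],[60,-0.06,-0.3,-0.75,0],[60,-0.06,-0.3,-0.75,0],[60,0,0,0,0],[60,0,0,0,0],[60,0,0,0,0],[60,0,0,0,0]]]'
```

```text
t: 4.15
position: [453.2, -118.2, 54.5]
ee_rot: [[0.031, 0.048, 0.998], [-0.004, 0.999, -0.048], [-1.0, -0.002, 0.031]]
force: [0.5, 0.7, -0.3]
finger_gap: 0.703
```

```bash
python3 -m crank '[[[60,-0.03,0.01,-0.18,0],[60,-0.03,0.01,-0.18,0],[60,-0.03,0.01,-0.18,0],[60,-0.03,0,-0.18,0],[60,-0.03,0,-0.16,0],[60,0,0,0,0],[26,0,0,0,0],[26,0,0,0,0],[26,0,0,0,0],[26,0,0,0,0]]]' 40
```

```text
t: 5.15
position: [448.6, -116.3, 19.2]
ee_rot: [[0.036, 0.046, 0.998], [-0.005, 0.999, -0.046], [-0.999, -0.004, 0.036]]
force: [-0.7, 0.0, -0.7]
finger_gap: 0.327
```

```bash
python3 -m crank '[[[15,0,0,0,0],[15,0,0,0,0],[15,0,0,0,0],[15,0,0,0.3,0],[15,0,0,0.6,0],[15,0,0,0.6,0],[15,0.6,0.5,0,0.16],[15,0.9,0.7,0,0.36],[15,0.9,0.7,0,0.36],[15,0.9,0.7,0,0.36]]]' 40; python3 -c "
from h import *
p=arm.read_camera('wrist');cv2.imwrite('pics/w2.png',p['frame'][:,:,::-1])"
```

```text
t: 6.15
position: [578.0, -11.7, 81.7]
ee_rot: [[0.031, -0.074, 0.997], [-0.002, 0.997, 0.074], [-1.0, -0.004, 0.031]]
force: [0.8, -1.0, -0.7]
finger_gap: 0.327
```

View pics/w2.png

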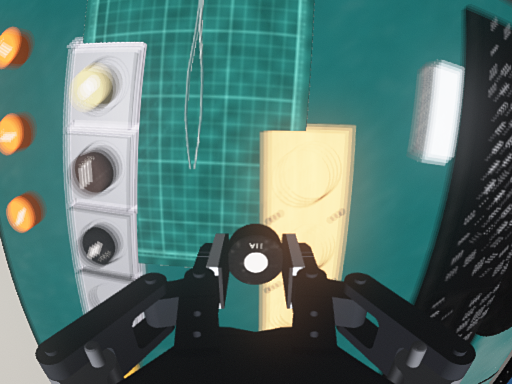

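```bash
python3 -m crank '[[[15,0.2,0.12,0,0],[15,0.2,0.12,0,0],[15,0.1,0.1,0,0],[15,0.1,0.1,0,0],[15,0,0,0,0],[15,0,0,0,0],[15,0,0,0,0],[15,0,0,0,0],[15,0,0,0,0],[15,0,0,0,0]]]' 40; python3 - <<'E'
from h import *
p=arm.read_camera("wrist");p["fish"]=1
f=p["frame"];cv2.imwrite("pics/w3.png",f[:,:,::-1])
for r in arm.regions_of("rack",p)[:2]:print(r["p"],r["bbox"],rect(p,r["pixels"],16))
# rack outline by colour: left/right edges and near (far +y) end
hsv=cv2.cvtColor(f,cv2.COLOR_RGB2HSV);print(hsv[170,300],f[170,300])
q=arm.read_camera("top")
for r in arm.regions_of("rack",q)[:1]:print("top",rect(q,r["pixels"],16))
E
```

```text
t: 7.2
position: [609.9, 10.6, 81.5]
ee_rot: [[0.038, -0.078, 0.996], [0.0, 0.997, 0.078], [-0.999, -0.003, 0.038]]
force: [-0.2, 0.4, 0.1]
finger_gap: 0.329
0.86 [210.4, 157.0, 89.2, 174.7] ((612.0435180664062, 16.249536514282227), (61.63349914550781, 63.41081237792969), 4.139636993408203)
[ 87  98 120] [ 74 120 115]
top ((623.658935546875, -118.6442642211914), (64.60963439941406, 192.56614685058594), 4.411032199859619)
```

View pics/w3.png

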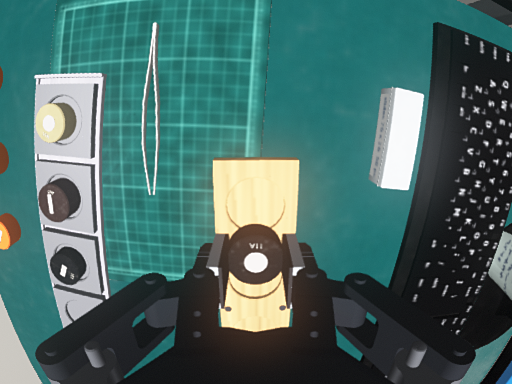

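```bash
python3 - <<'E'
from h import *
p=arm.read_camera("wrist");p["fish"]=1
r=arm.regions_of("rack",p)[0];print(rect(p,r["pixels"],16), cv2.boxPoints(rect(p,r["pixels"],16)))
for u,v in ((215,160),(299,160),(256,203)):print(w(p,u,v,16))
f=p["frame"][140:340,180:330];cv2.imwrite("pics/w3c.png",cv2.resize(f,None,fx=3,fy=3,interpolation=cv2.INTER_CUBIC)[:,:,::-1])
E
```

```text
((612.34765625, 16.082536697387695), (62.15351867675781, 62.69436264038086), 4.137895107269287) [[579.09      45.105595]
 [583.61383  -17.425339]
 [645.6053   -12.940521]
 [641.0815    49.590412]]
[581.3248853   43.82124756]
[641.07395253  48.15833919]
[612.88668792  13.7003505 ]
```

View pics/w3c.png

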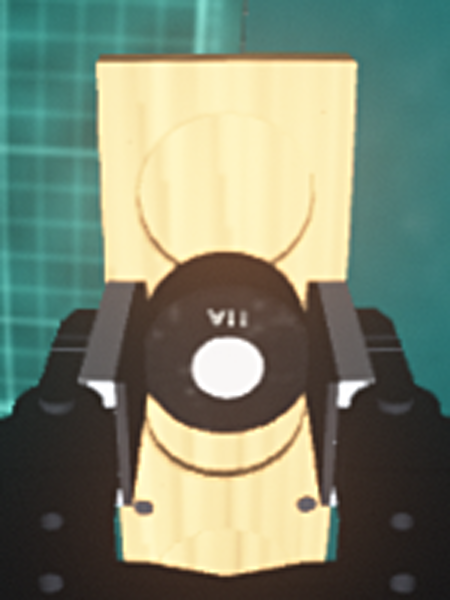

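```bash
python3 -m crank '[[[15,0.02,0.03,-0.3,0],[15,0.02,0.02,-0.3,0],[15,0,0,-0.3,0],[15,0,0,-0.3,0],[15,0,0,-0.2,0],[15,0,0,-0.1,0],[15,0,0,0,0],[15,0,0,0,0],[15,0,0,0,0],[15,0,0,0,0]]]' 40
```

```text
t: 8.5
position: [611.6, 13.3, 18.0]
ee_rot: [[0.038, -0.078, 0.996], [0.001, 0.997, 0.079], [-0.999, -0.002, 0.038]]
force: [-1.3, -0.1, 3.3]
finger_gap: 0.328
```

```bash
python3 -m crank '[[[60,0,0,0,0],[60,0,0,0,0],[60,0,0,0,0],[60,0,0,0.5,0],[60,0,0,0.9,0],[60,-0.2,-0.1,0.4,-0.1],[60,-0.8,-0.35,0,-0.3],[60,-0.9,-0.4,0,-0.3],[60,-0.9,-0.4,0,-0.3],[60,-0.8,-0.35,0,-0.2]]]' 40;python3 -m crank '[[[60,-0.2,-0.1,0,0],[60,0,0,0,0],[60,0,0,0,0],[60,0,0,0,0],[60,0,0,0,0],[60,0,0,0,0],[60,0,0,0,0],[60,0,0,0,0],[60,0,0,0,0],[60,0,0,0,0]]]' 40; python3 - <<'E'
from h import *
p=arm.read_camera("wrist");cv2.imwrite("pics/w4.png",p["frame"][:,:,::-1]);p["fish"]=1
q=arm.read_camera("top")
for r in arm.regions_of("specimen_a",p)[:9]:
    v,u=np.nonzero(r["pixels"]);c=p["frame"][v,u].mean(0).round();print(w(p,u.mean(),v.mean(),27).round(1),c,round(r["p"],2),len(u))
for r in arm.regions_of("specimen_a",q)[:9]:
    v,u=np.nonzero(r["pixels"]);print("top",w(q,u.mean(),v.mean(),27).round(1),round(r["p"],2))
E
```

```text
t: 9.5
position: [466.4, -51.8, 89.8]
ee_rot: [[0.041, 0.044, 0.998], [-0.005, 0.999, -0.043], [-0.999, -0.003, 0.042]]
force: [0.4, -0.4, -0.5]
finger_gap: 0.701
t: 10.5
position: [457.5, -55.8, 89.2]
ee_rot: [[0.041, 0.045, 0.998], [-0.005, 0.999, -0.045], [-0.999, -0.003, 0.041]]
force: [-0.7, -0.2, -0.3]
finger_gap: 0.702
[452.8  68.5] [232. 225. 195.] 0.98 1582
[365.7  34.8] [227. 182. 101.] 0.96 1604
[447.7 -55.1] [86. 86. 89.] 0.91 1635
[360.8  99.6] [204. 151.  85.] 0.86 894
[ 445.8 -109. ] [191. 192. 198.] 0.72 4166
[451.5   6.6] [119. 107. 107.] 0.62 1808
[605.1  10.2] [117.  97.  84.] 0.61 1110
[367.3 -33.6] [226. 177.  98.] 0.57 1512
top [361.7  35.7] 0.55
top [363.8 -36.9] 0.44
top [613.4  10. ] 0.42
```

View pics/w4.png

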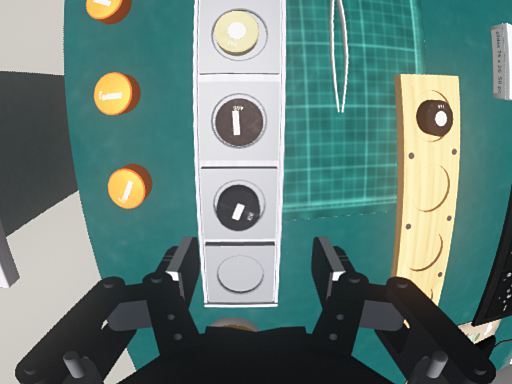

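a sits in the leftmost pocket, at (435,118) in the wrist view, and is upright. Next is b at (238,208).

```bash
python3 -m crank '[[[60,-0.06,0,-0.3,0],[60,-0.06,0,-0.3,0],[60,-0.06,0,-0.3,0],[60,-0.05,0,-0.3,0],[60,-0.04,0,-0.3,0],[60,-0.03,0,-0.24,0],[60,0,0,0,0],[20,0,0,0,0],[20,0,0,0,0],[20,0,0,0,0]]]' 40;python3 -m crank '[[[15,0,0,0,0],[15,0,0,0,0],[15,0,0,0,0],[15,0,0,0.3,0],[15,0,0,0.6,0],[15,0,0,0.6,0],[15,0.7,0,0,0.2],[15,0.9,0,0,0.35],[15,0.9,0,0,0.35],[15,0.9,0.06,0,0.3]]]' 40
```

```text
t: 11.7
position: [447.0, -56.7, 19.5]
ee_rot: [[0.046, 0.046, 0.998], [-0.006, 0.999, -0.045], [-0.999, -0.004, 0.047]]
force: [0.2, 0.2, 0.2]
finger_gap: 0.353
t: 12.7
position: [579.2, -53.3, 83.1]
ee_rot: [[0.04, -0.077, 0.996], [-0.0, 0.997, 0.077], [-0.999, -0.003, 0.04]]
force: [0.2, -1.0, -0.5]
finger_gap: 0.351
```

```bash
python3 -m crank '[[[15,0.3,0,0,0],[15,0.25,0,0,0],[15,0.15,0.02,0,0],[15,0.08,0,0,0],[15,0,0,0,0],[15,0,0,-0.3,0],[15,0,0,-0.3,0],[15,0,0,-0.2,0],[15,0,0,0,0],[15,0,0,0,0]]]' 40
```

```text
t: 13.7
position: [608.5, -52.1, 46.2]
ee_rot: [[0.034, -0.077, 0.996], [0.0, 0.997, 0.077], [-0.999, -0.002, 0.034]]
force: [0.6, 0.2, -0.3]
finger_gap: 0.354
```

```bash
python3 -m crank '[[[15,0.08,0,-0.05,0],[15,0.08,0,-0.05,0],[15,0.06,0,-0.15,0],[15,0.02,0,-0.15,0],[15,0,0,-0.15,0],[15,0,0,-0.08,0],[15,0,0,-0.05,0],[15,0,0,0,0],[15,0,0,0,0],[15,0,0,0,0]]]' 40
```

```text
t: 14.7
position: [620.5, -52.3, 18.5]
ee_rot: [[0.037, -0.077, 0.996], [0.0, 0.997, 0.077], [-0.999, -0.003, 0.037]]
force: [0.6, 0.2, -1.0]
finger_gap: 0.354
```

```bash
python3 -m crank '[[[15,-0.06,0,-0.02,0],[15,0,0,-0.02,0],[15,0,0,0,0],[60,0,0,0,0],[60,0,0,0,0],[60,0,0,0,0],[60,0,0,0,0],[60,0,0,0.5,0],[60,0,0,0.9,0],[60,-0.2,0,0.3,-0.1]]]' 40;python3 -m crank '[[[60,-0.8,0.28,0,-0.3],[60,-0.9,0.33,0,-0.3],[60,-0.9,0.33,0,-0.3],[60,-0.8,0.3,0,-0.25],[60,-0.4,0.1,0,0],[60,0,0,0,0],[60,0,0,0,0],[60,0,0,0,0],[60,0,0,0,0],[60,0,0,0,0]]]' 40;  python3 - <<'E'
from h import *
p=arm.read_camera("wrist");cv2.imwrite("pics/w5.png",p["frame"][:,:,::-1]);p["fish"]=1
for r in arm.regions_of("specimen_a",p)[:9]:
    v,u=np.nonzero(r["pixels"]);c=p["frame"][v,u].mean(0).round();print(w(p,u.mean(),v.mean(),27).round(1),c,round(r["p"],2),len(u))
E
```

```text
t: 15.7
position: [608.3, -52.1, 83.7]
ee_rot: [[0.032, -0.066, 0.997], [0.001, 0.998, 0.066], [-0.999, -0.002, 0.032]]
force: [0.6, 0.2, 0.1]
finger_gap: 0.703
t: 16.7
position: [451.0, 1.3, 84.4]
ee_rot: [[0.036, 0.058, 0.998], [-0.006, 0.998, -0.057], [-0.999, -0.003, 0.037]]
force: [0.1, -0.0, 0.5]
finger_gap: 0.7
[611.9 -48.4] [96. 78. 66.] 0.97 994
[365.4  39.5] [229. 181.  99.] 0.96 1604
[360.3 110.2] [229. 180.  98.] 0.94 1627
[452.5  69.8] [241. 236. 206.] 0.91 1607
[604.8  12.6] [114.  96.  82.] 0.88 1076
[366.9 -28. ] [216. 161.  88.] 0.84 1289
[451.9   7.8] [115. 104. 104.] 0.57 1907
```

View pics/w5.png

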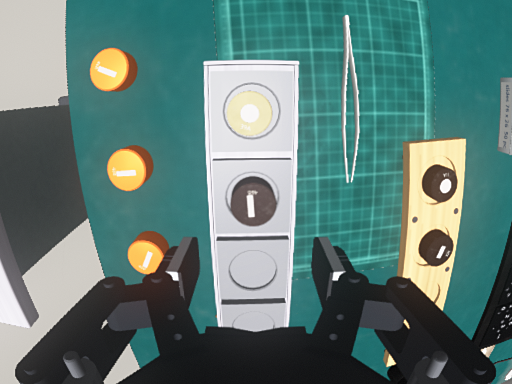

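```bash
python3 -m crank '[[[60,0,0.06,-0.3,0],[60,0,0.05,-0.3,0],[60,0,0.04,-0.3,0],[60,0,0,-0.3,0],[60,0,0,-0.25,0],[60,0,0,-0.15,0],[60,0,0,0,0],[20,0,0,0,0],[20,0,0,0,0],[20,0,0,0,0]]]' 40;python3 -m crank '[[[15,0,0,0,0],[15,0,0,0,0],[15,0,0,0,0],[15,0,0,0.3,0],[15,0,0,0.6,0],[15,0,0,0.6,0],[15,0.7,-0.5,0,0.2],[15,0.9,-0.6,0,0.35],[15,0.9,-0.6,0,0.35],[15,0.9,-0.6,0,0.3]]]' 40
```

```text
t: 17.8
position: [455.0, 6.5, 19.0]
ee_rot: [[0.039, 0.059, 0.997], [-0.006, 0.998, -0.059], [-0.999, -0.004, 0.04]]
force: [0.5, -0.3, -1.2]
finger_gap: 0.358
t: 18.8
position: [588.6, -84.9, 83.1]
ee_rot: [[0.037, -0.07, 0.997], [-0.0, 0.998, 0.07], [-0.999, -0.003, 0.037]]
force: [0.4, 0.6, -0.7]
finger_gap: 0.357
```

```bash
python3 -m crank '[[[15,0.25,-0.25,0,0],[15,0.25,-0.22,0,0],[15,0.15,-0.15,0,0],[15,0.06,-0.06,0,0],[15,0.02,0,0,0],[15,0,0,-0.3,0],[15,0,0,-0.3,0],[15,0,0,-0.2,0],[15,0,0,0,0],[15,0,0,0,0]]]' 40
```

```text
t: 19.8
position: [620.3, -114.1, 46.7]
ee_rot: [[0.037, -0.069, 0.997], [-0.0, 0.998, 0.069], [-0.999, -0.003, 0.037]]
force: [0.1, -0.4, -1.2]
finger_gap: 0.359
```

```bash
python3 -m crank '[[[15,0.03,-0.03,-0.15,0],[15,0,-0.02,-0.15,0],[15,0,0,-0.15,0],[15,0,0,-0.12,0],[15,0,0,-0.07,0],[15,0,0,-0.05,0],[15,0,0,-0.02,0],[15,0,0,0,0],[15,0,0,0,0],[15,0,0,0,0]]]' 40
```

```text
t: 20.8
position: [622.9, -116.5, 18.5]
ee_rot: [[0.04, -0.069, 0.997], [-0.001, 0.998, 0.069], [-0.999, -0.004, 0.04]]
force: [-0.3, 0.3, 0.6]
finger_gap: 0.359
```

```bash
python3 -m crank '[[[15,0,0,-0.02,0],[15,0,0,-0.02,0],[60,0,0,0,0],[60,0,0,0,0],[60,0,0,0,0],[60,0,0,0,0],[60,0,0,0.5,0],[60,0,0,0.9,0],[60,0,0,0.3,0],[60,-0.3,0.3,0,-0.1]]]' 40;python3 -m crank '[[[60,-0.6,0.7,0,-0.2],[60,-0.75,0.85,0,-0.2],[60,-0.75,0.85,0,-0.2],[60,-0.75,0.85,0,-0.2],[60,-0.7,0.7,0,-0.1],[60,-0.3,0.35,0,0],[60,0,0,0,0],[60,0,0,0,0],[60,0,0,0,0],[60,0,0,0,0]]]' 40;  python3 - <<'E'
from h import *
p=arm.read_camera("wrist");cv2.imwrite("pics/w6.png",p["frame"][:,:,::-1]);p["fish"]=1
for r in arm.regions_of("specimen_a",p)[:9]:
    v,u=np.nonzero(r["pixels"]);c=p["frame"][v,u].mean(0).round();print(w(p,u.mean(),v.mean(),27).round(1),c,round(r["p"],2),len(u))
E
```

```text
t: 21.8
position: [611.3, -105.2, 85.3]
ee_rot: [[0.039, -0.057, 0.998], [-0.001, 0.998, 0.057], [-0.999, -0.003, 0.039]]
force: [-0.1, -0.4, 0.2]
finger_gap: 0.707
t: 22.8
position: [434.0, 74.6, 76.5]
ee_rot: [[0.02, 0.042, 0.999], [-0.004, 0.999, -0.041], [-1.0, -0.003, 0.02]]
force: [-0.2, 1.2, -0.2]
finger_gap: 0.707
[603.8  16.2] [105.  89.  77.] 0.87 853
[361.5  50.3] [214. 166.  90.] 0.72 848
[359.3 115.9] [235. 197. 111.] 0.68 1742
[452.5  71.6] [231. 226. 200.] 0.66 1599
[380.2 -13.7] [109.  71.  49.] 0.51 133
[617.7 -36.4] [57. 46. 39.] 0.5 202
```

View pics/w6.png

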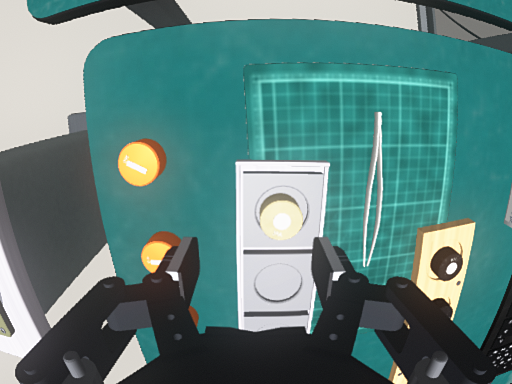

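```bash
python3 -m crank '[[[60,0.2,-0.06,0,0],[60,0.15,-0.05,-0.1,0],[60,0.05,0,-0.3,0],[60,0,0,-0.3,0],[60,0,0,-0.3,0],[60,0,0,-0.25,0],[60,0,0,-0.15,0],[60,0,0,0,0],[60,0,0,0,0],[60,0,0,0,0]]]' 40
```

```text
t: 23.9
position: [460.8, 66.5, 17.9]
ee_rot: [[0.029, 0.048, 0.998], [-0.004, 0.999, -0.048], [-1.0, -0.003, 0.029]]
force: [0.1, 0.4, -0.2]
finger_gap: 0.699
```

```bash
python3 -m crank '[[[60,-0.1,0.04,0.03,0],[60,-0.08,0.02,0,0],[60,0,0,0,0],[60,0,0,0,0],[20,0,0,0,0],[20,0,0,0,0],[20,0,0,0,0],[15,0,0,0,0],[15,0,0,0,0],[15,0,0,0,0]]]' 40; python3 -m crank '[[[15,0,0,0.3,0],[15,0,0,0.6,0],[15,0,0,0.6,0],[15,0.5,-0.8,0,0.2],[15,0.6,-0.95,0,0.2],[15,0.6,-0.95,0,0.2],[15,0.6,-0.95,0,0.2],[15,0.6,-0.95,0,0.2],[15,0.5,-0.8,0,0.1],[15,0.2,-0.3,0,0]]]' 40
```

```text
t: 24.9
position: [453.7, 69.4, 21.2]
ee_rot: [[0.032, 0.047, 0.998], [-0.004, 0.999, -0.047], [-0.999, -0.003, 0.032]]
force: [0.2, -0.5, 1.3]
finger_gap: 0.324
t: 25.9
position: [598.7, -166.0, 81.8]
ee_rot: [[0.028, -0.073, 0.997], [-0.002, 0.997, 0.073], [-1.0, -0.004, 0.028]]
force: [0.5, 0.3, -1.4]
finger_gap: 0.32
```

```bash
python3 -m crank '[[[15,0.25,-0.1,0,0],[15,0.2,-0.08,0,0],[15,0.14,-0.06,0,0],[15,0.05,0,0,0],[15,0,0,0,0],[15,0,0,-0.3,0],[15,0,0,-0.3,0],[15,0,0,-0.2,0],[15,0,0,0,0],[15,0,0,0,0]]]' 40
```

```text
t: 26.9
position: [621.3, -169.8, 44.2]
ee_rot: [[0.019, -0.076, 0.997], [0.003, 0.997, 0.076], [-1.0, 0.002, 0.02]]
force: [0.7, 0.5, 0.5]
finger_gap: 0.328
```

```bash
python3 -m crank '[[[15,0.07,-0.12,0,0],[15,0.04,-0.1,0,0],[15,0,-0.03,-0.1,0],[15,0,0,-0.15,0],[15,0,0,-0.12,0],[15,0,0,-0.1,0],[15,0,0,-0.06,0],[15,0,0,-0.03,0],[15,0,0,0,0],[15,0,0,0,0]]]' 40; python3 - <<'E'
from h import *
p=arm.read_camera("wrist");cv2.imwrite("pics/w7.png",p["frame"][:,:,::-1])
E
```

```text
t: 27.9
position: [626.6, -181.5, 20.4]
ee_rot: [[0.021, -0.075, 0.997], [0.003, 0.997, 0.075], [-1.0, 0.001, 0.021]]
force: [-0.6, -0.2, -0.4]
finger_gap: 0.327
```

View pics/w7.png

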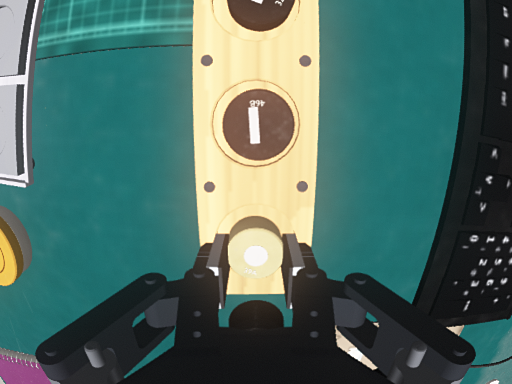

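```bash
python3 -m crank '[[[15,0.02,0.05,0,0],[15,0,0,-0.03,0],[15,0,0,-0.02,0],[60,0,0,0,0],[60,0,0,0,0],[60,0,0,0,0],[60,0,0,0,0],[60,0,0,0.5,0],[60,0,0,0.9,0],[60,0,0,0.9,0]]]' 40;python3 -m crank '[[[60,-0.2,-0.8,0.6,0],[60,-0.2,-0.8,0.8,0],[60,-0.2,-0.6,0.8,0],[60,0,0,0,0],[60,0,0,0,0],[60,0,0,0,0],[60,0,0,0,0],[60,0,0,0,0],[60,0,0,0,0],[60,0,0,0,0]]]' 40; python3 - <<'E'
from h import *
p=arm.read_camera("wrist");p["fish"]=1
cv2.imwrite("pics/w8.png",cv2.resize(p["frame"],(800,600))[:,:,::-1])
q=arm.read_camera("top")
def rk(x):
    a=np.deg2rad(4.4);d=x-np.array([620.1,-83.5]);return (np.cos(a)*d[0]+np.sin(a)*d[1]).round(1),(-np.sin(a)*d[0]+np.cos(a)*d[1]).round(1)
for n,P in (("w",p),("t",q)):
  for r in arm.regions_of("specimen_a",P)[:9]:
    v,u=np.nonzero(r["pixels"]);x=w(P,u.mean(),v.mean(),25)
    if x[0]>550:print(n,x.round(1),"rack",rk(x),P["frame"][v,u].mean(0).round(),round(r["p"],2),len(u))
  for r in arm.regions_of("rack",P)[:1]:print(n,rect(P,r["pixels"],16))
E
```

```text
t: 28.95
position: [623.1, -177.3, 107.8]
ee_rot: [[0.009, -0.075, 0.997], [0.007, 0.997, 0.075], [-1.0, 0.007, 0.01]]
force: [1.0, -0.3, 1.2]
finger_gap: 0.701
t: 29.95
position: [599.3, -263.8, 199.3]
ee_rot: [[0.01, -0.08, 0.997], [0.009, 0.997, 0.08], [-1.0, 0.008, 0.011]]
force: [-0.1, 0.4, 0.3]
finger_gap: 0.703
w [ 622.3 -117.2] rack (np.float64(-0.4), np.float64(-33.7)) [137. 108.  93.] 0.59 744
w ((622.7119140625, -139.88140869140625), (63.78972244262695, 153.9775848388672), 4.29954719543457)
t [621.  -52.5] rack (np.float64(3.3), np.float64(30.8)) [71. 68. 64.] 0.65 153
t [ 624.4 -115.4] rack (np.float64(1.8), np.float64(-32.1)) [100.  82.  77.] 0.65 141
t [613.2  10.5] rack (np.float64(0.3), np.float64(94.2)) [93. 88. 82.] 0.51 139
t ((621.1907348632812, -83.80354309082031), (64.99366760253906, 262.37286376953125), 4.384432792663574)
```

View pics/w8.png

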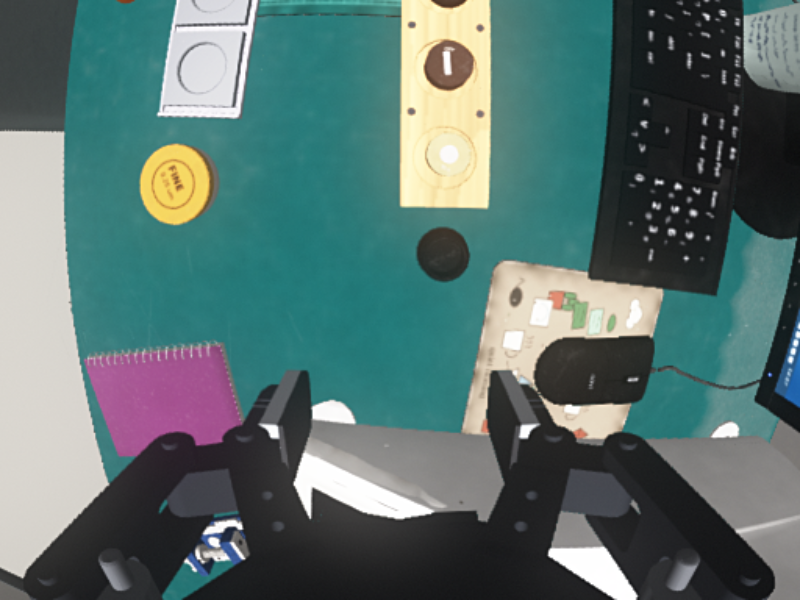

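Here d (448,154) and c (448,65) are centred in their pocket rings. I'll check the top-face heights by depth, then hand in.

```bash
python3 - <<'E'
from h import *
q=arm.read_camera("top");R,t=np.array(q["R"]),np.array(q["t"])
cv2.imwrite("pics/t9.png",cv2.resize(q["frame"][120:175,205:340],(800,326),interpolation=cv2.INTER_CUBIC)[:,:,::-1])
for n,X in (("a 28",(612.8,12.2,28)),("b 28",(618,-52,28)),("c 32",(622.7,-115.4,32)),("d 30",(627.4,-179.3,30)),("racktop 16",(620,-83.5,16))):
    c=R@np.array(X)+t;u,v=int(round(c[0]/c[2]*q["fx"]+q["cx"])),int(round(c[1]/c[2]*q["fy"]+q["cy"]))
    D=q["depth"][v-2:v+3,u-2:u+3];z=[(R.T@(np.array([(uu-q["cx"])/q["fx"],(vv-q["cy"])/q["fy"],1])*q["depth"][vv,uu]-t))[2] for uu in range(u-2,u+3) for vv in range(v-2,v+3) if q["depth"][vv,uu]>0]
    print(n,np.median(z).round(1),np.std(z).round(1))
E
```

```text
a 28 28.8 1.6
b 28 28.6 1.9
c 32 33.2 1.8
d 30 31.0 1.7
racktop 16 15.9 1.6
```

View pics/t9.png

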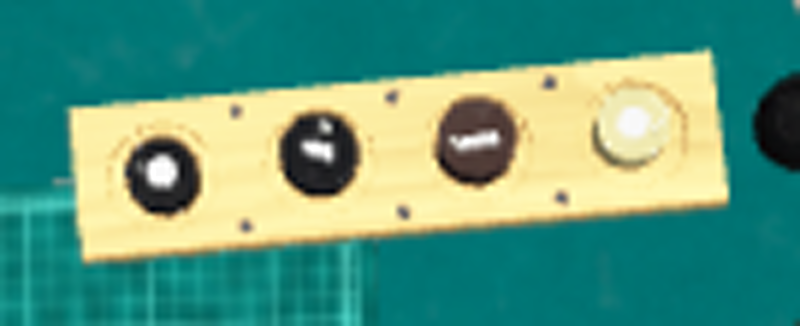

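The crop shows a, b, c and d from left to right at (162,175), (320,152), (476,140) and (632,125). All are upright in their pockets, and the measured heights match fully seated to about 1 mm.

```bash
python3 -c "
from cell import arm
print(arm.hand_in())"
```

```text
the job is handed in; nothing more can be done
None
```

I moved all four specimens into the rack in reverse order and handed the job in about 30 s into the 80 s limit. On the tray, left to right, they were d, c, b, a; in the rack they are now a, b, c, d. The gripper has let go of all four and is well clear.

**Heights:** by depth, the specimen tops are within about 1.2 mm of fully seated, and all four look upright in the pictures.

**Position:** from the top camera, a, b and c measure within about 3.5 mm of their pocket centres (limit 9 mm). The network did not report d in that last check, so I judged it by eye; the wrist picture shows it centred in its pocket ring.

**Disagreements:**
- Seen from the side, the wrist camera put a and b about 6–8 mm off in x. I took this as the visible side walls shifting the measurement, since the top view and the release positions did not show it.
- The tool drifted 1–3° off vertical during the moves, with no visible effect on the placings.

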